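# Nest flipped steel channels in a carrying tray and shut its hold-down bar

### The arm

A 6-joint arm with a two-finger parallel gripper is mounted at the origin on the work surface; the furniture and walls round the work are solid. World frame = base frame: x ahead of the robot, y to its left, z up, the work surface at z = 0. Lengths are in m, angles in degrees, forces in N, time in s.
With the tool pointing down it reaches from about 0.35 to 0.975 m from the base axis. Payload 4.9 kg.
Tool frame: the origin (TCP) lies on the centre line of the jaws, within the pads' length; the fingertips stand 11 mm ahead of it and the grasp point (between the pads) lies 8 mm behind it; z points along the fingers, y is the line along which they close (so a half turn about z gives the same grasp; the last joint's range is limited). The gripper opens to 85 mm and grips with 20 to 120 N. Pads are 22 mm wide; open, the fingers measure 114 mm over their backs; the gripper's body (76 mm by 85 mm) begins 54 mm behind the grasp point. The pads swing forward as they close: fully open they stand 13 mm farther back than shut.
Start: joints at [56.723, 3.019, 92.412, -0, 84.569, -6.818], TCP at [0.278, 0.56, 0.242] pointing down, gripper open.
Joint ranges: [-172.51, 172.51], [-57.92, 126.97], [3.15, 148.05], [-58.71, 238.71], [5.1, 150.11], [-179.66, 179.66]. Speed limits (degrees/s): [147.25, 147.25, 180, 180, 180, 180].

### API

Orientations are given as a 3x3 rotation matrix whose columns are the frame's x, y, z axes.
In Python, from rig import manip gives the robot as it stands.
- The arm moves only by the tool arm_command, never from a script. Its argument "rows" is a list of rows, each an object with "dr": the turn, a rotation vector about the world's x, y, z in rad, a list of three; "translation": the shift along the world's x, y, z in mm, a list of three; "jaw": the closure, from 0 (fully open) to 1 (shut). A call has 1 to 20 rows; each row is the pose to reach, as a shift and turn from the pose commanded when the call began; what a row does not reach only later rows make up. A row lasts 1/12 s, in which the tool goes at most 41.7 mm and 7.16 degrees, less where a joint would pass 70% of its speed; a pose out of reach is approached as far as the arm can. A call with a gripper value outside its range is refused whole. The fingers move at their own pace and stop on an object; "newtons" is the grip in N (left out, the last holds). Time passes only in rows, so rows that repeat a pose let the fingers close. It gives the time, the measured TCP pose, the force, the opening and the grip force at its end, in the units of the state.
- manip.get_obs(): the state, without advancing time (a new reading comes with each control period).
- manip.get_image(name): name is "scene" or "top"; returns the picture (384x512x3 uint8, red, green, blue); there is no depth.
- manip.camera_model(name): a dict with "fx", "fy", "cx", "cy" (pixels), "k1" (the pictures are not rectified: a ray, as slopes to the right and down, at radius r is drawn at 1 + k1 r^2 times it, then the intrinsics apply), "camera_from_world" (4x4, takes a point from world to camera coordinates). Camera axes: x right, y up, looking along -z (the intrinsics and any distortion apply to the point x, -y, -z); pixel columns grow to the right and rows downward; lengths in m; the calibration is good to about 2 mm. A picture is of the moment at which its call begins. camera_model takes no time and is no camera call.
- manip.job_done(): hands the job in; it is judged then, once.
The state is a dict: "clock": time; "q": joint angles; "joint_velocities": joint speeds; "joint_torque": joint torques, N m; "tcp_pos": TCP position; "tool_rot": TCP orientation; "contact_force": force on the tool from outside, world axes, zero at the start; "wrist_torque": the same for the moment, N m; "finger_gap": finger opening in m; "grip_force": force on a finger pad.
Only numpy, scipy, OpenCV 4.12 (cv2) and the standard library are available. Lean on these libraries where they do the work, as an engineer would, in place of code of your own. Each camera call takes 0.05 s, during which the arm holds its last target. There are 200 camera calls.

### The job

Finish packing the three cut steel channels in the small carrying tray: put the channel that lies on the bench legs up into the tray's empty half, legs up near the outer rail like the one already there. Then tip the channel that lies on its side over onto its legs and hook it, legs down, over the two facing legs of the other two, so that all three interlock and it sits fully down, and swing the hinged hold-down bar over it until it is fully shut. Leave the tape measure and the hex key where they are.

Things in the scene. Friction and masses are not known exactly. Their poses are not given: they have to be found in the camera images.
- tray: Dark steel carrying tray, fixed. Origin: centre of its underside; x along the channels' length towards the bar's hinge, y across the channels. Side rails and end lips are 11.5 mm high; the hinge lugs outside the +x lip are 47 mm high (x 34 to 56 mm). The half at -y (further from the robot) holds channel A, the half at +y is empty.
- tray_floor (a point): Centre of the tray's floor, 6 mm above the bench, axes as the tray's. The floor is 56 mm (x) by 124.8 mm (y) between lips and rails. Legs-up channels against their rails have centres at y = -38 and +38 mm, and 28 mm between their facing legs (36 mm over these legs). The flipped channel, 40 mm wide inside, goes over them at y = 0.
- channel_a_centre (a point): Channel A, loose, already in the tray, legs up. All three channels are alike: plain steel, 46 mm long (own x), 48 mm wide (own y), legs 26 mm high in all (own z, up), web and legs 4 mm thick, inside 40 mm wide and 22 mm deep, a 14 mm hole in the web, 0.1 to 0.18 kg. This point: centre of its outline, 13 mm above its underside.
- channel_b_centre (a point): Channel B, like A, loose on the bench, lying on its web with the legs up. This point: centre of its outline, 13 mm above its underside; own x along its length, y across the legs, z up.
- channel_c_centre (a point): Channel C, like A, loose, on its side: it rests on one leg, web upright, 48 mm high, 26 mm deep. Point: centre of its outline, 24 mm up. Own x along its length, own y out of the web's back (13 mm away; legs point to -y), own z up now. Pushed to own -y near the top of the back, best rising a little, it tips past 37 degrees and falls onto its legs (own y up); pushed low, it slides.
- holdbar (a joint): Angle of the tray's hold-down bar in rad: 0 = shut, level over the nested channels; it opens up and over to the tray's +x side, to 2.65 at most (leaning far back). The hinge is stiff: the bar stays where it is left; 1 to 2 N at the handle move it.
- holdbar_hinge (a point): On the bar's hinge axis, 41 mm above the bench, 47 mm from the tray's centre on its +x side. The axis is parallel to the tray's y.
- holdbar_handle (a point): Middle of the bar's round black handle, 14 mm thick, 42 mm long, in line with the bar, 114 mm from the hinge; own x points along the bar to the hinge. The bar is a steel flat 18 x 5 mm with a foot turned 33 mm down at 87 mm from the hinge. Shut: handle level, 41 mm above the bench, at tray x = -67 mm; underside 2.5 mm above the nested channel's back (36 mm).
- tape_measure: Tape measure, 74 x 90 x 37 mm; a bystander.
- hex_key: Black L-shaped hex key lying flat, 32 x 94 x 8 mm; a bystander.

How it is judged:
By the outcome, as a careful person would: the job done as asked, in the order asked, and still so for the second after the job is handed in, with the robot touching nothing.
It also fails if it takes over 66 s, if anything falls off the work surface, if the arm or the gripper's body presses on something with over 40 N, if the wrist force passes 120 N, or if a joint passes its speed limit or range.

## Working session

There is one attempt and no reset: what is moved stays moved. The work goes in short steps, Python scripts to look and compute and a tool call to move; the robot and the scene stay as the last step left them, time stands still between calls to the robot, and variables do not carry over. Pictures are saved under pics/ and viewed, at most 10 in all, crops included, and the job is handed in when it is done.

Besides the shell and the picture viewer there is one more tool, called as name(argument=value, ...), one argument or row to a line, values as JSON. arm_command: Moves the arm, as the interface text tells. Its arguments: {"type":"object","properties":{"rows":{"type":"array"},"newtons":{"type":"number"}},"required":["rows"]}

```bash
mkdir -p pics; ls; cat > h.py <<'E'
import numpy as np, cv2
from rig import manip
def snap(n,f):
    im=manip.get_image(n); cv2.imwrite(f'pics/{f}.png',im[:,:,::-1]); return im
def ray(n,u,v):
    m=manip.camera_model(n); K=np.array([[m['fx'],0,m['cx']],[0,m['fy'],m['cy']],[0,0,1.]])
    xd=(u-m['cx'])/m['fx']; yd=(v-m['cy'])/m['fy']
    x,y=xd,yd
    for _ in range(20):
        s=1+m['k1']*(x*x+y*y); x,y=xd/s,yd/s
    T=np.array(m['camera_from_world']); R=T[:3,:3]; o=-R.T@T[:3,3]
    return o,R.T@np.array([x,-y,-1.])
def onz(n,u,v,z):
    o,d=ray(n,u,v); return o+d*(z-o[2])/d[2]
def proj(n,p):
    m=manip.camera_model(n); T=np.array(m['camera_from_world']); c=T[:3,:3]@np.array(p)+T[:3,3]
    x,y=c[0]/-c[2],-c[1]/-c[2]; s=1+m['k1']*(x*x+y*y)
    return np.array([m['fx']*x*s+m['cx'],m['fy']*y*s+m['cy']])
E
python3 - <<'E'
from h import *
a=snap('top','top0'); b=snap('scene','scene0')
for n,i in (('top',a),('scene',b)):
    cv2.imwrite(f'pics/{n}0b.png',cv2.resize(i,(800,600),interpolation=cv2.INTER_CUBIC)[:,:,::-1])
    m=manip.camera_model(n);T=np.array(m['camera_from_world']);print(n,m['fx'],m['k1'],-T[:3,:3].T@T[:3,3],T[:3,:3])
o=manip.get_obs();print(o['tool_rot'],o['clock'])
E
```

```text
pics
top 420.46881922267346 0.05410901864349608 [ 0.3069683  -0.26366975  0.88738589] [[-0.01326176 -0.99942068 -0.03134363]
 [ 0.99261772 -0.01693793  0.12009646]
 [-0.12055778 -0.02951955  0.99226731]]
scene 498.8082485874221 -0.06322081792008036 [-0.4564618  -0.70430538  0.47141719] [[ 4.56445284e-01 -8.89751478e-01 -9.52716785e-05]
 [ 3.53941925e-01  1.81475070e-01  9.17492187e-01]
 [-8.16322740e-01 -4.18818703e-01  3.97753790e-01]]
[[-8.95241633e-01  4.45579767e-01 -1.04440212e-03]
 [ 4.45580929e-01  8.95240280e-01 -1.57362350e-03]
 [ 2.33816056e-04 -1.87413893e-03 -9.99998216e-01]] 0.1
```

View pics/top0b.png

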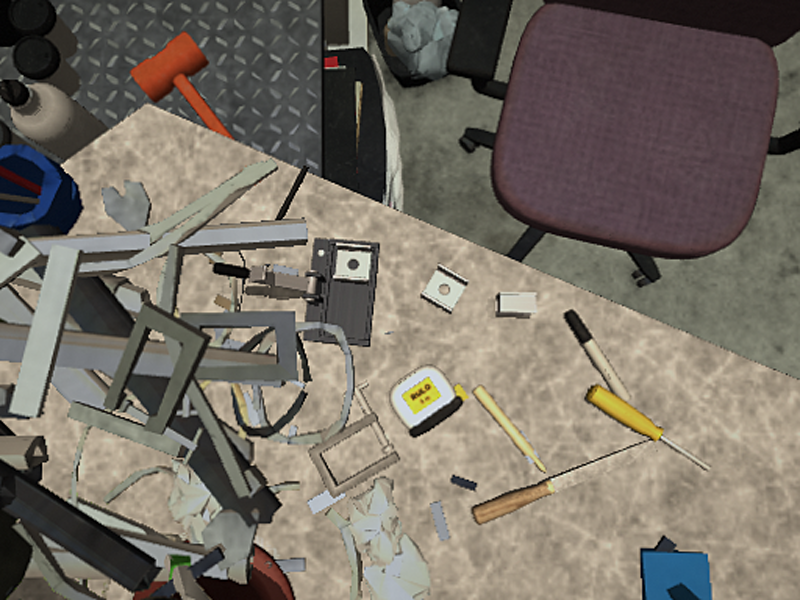

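View pics/scene0b.png

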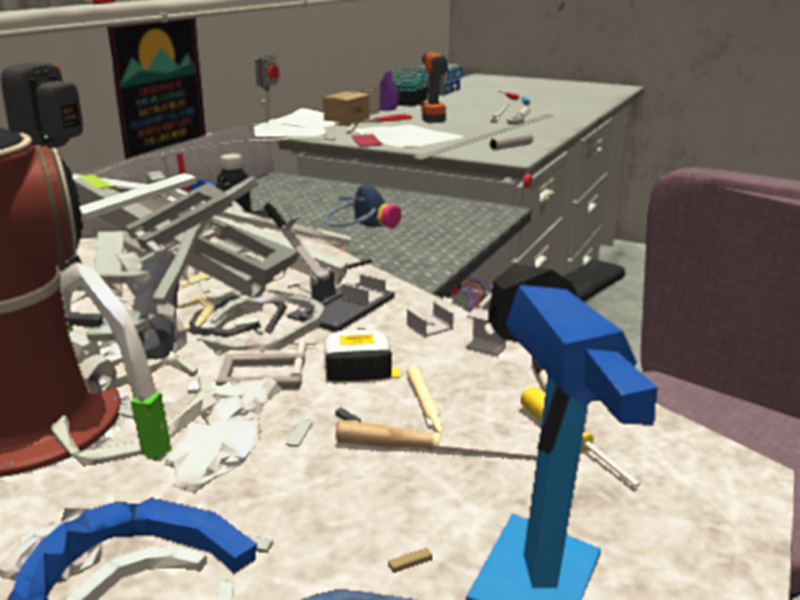

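The top view shows (800×600 picture) the tray at about (342,292), with A in its upper half, B at (444,288) and C at (516,303). The bar leans back to the left, with its handle at (230,269). I'll zoom in on both views.

```bash
python3 - <<'E'
import cv2
a=cv2.imread('pics/top0.png')[140:230,130:350]; b=cv2.imread('pics/scene0.png')[125:235,160:340]
a=cv2.resize(a,None,fx=3.6,fy=3.6,interpolation=cv2.INTER_CUBIC);cv2.imwrite('pics/z.png',a)
b=cv2.resize(b,(792,484),interpolation=cv2.INTER_CUBIC)
cv2.imwrite('pics/zt.png',a);cv2.imwrite('pics/zs.png',b)
E
```

```text
(no output)
```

View pics/zt.png

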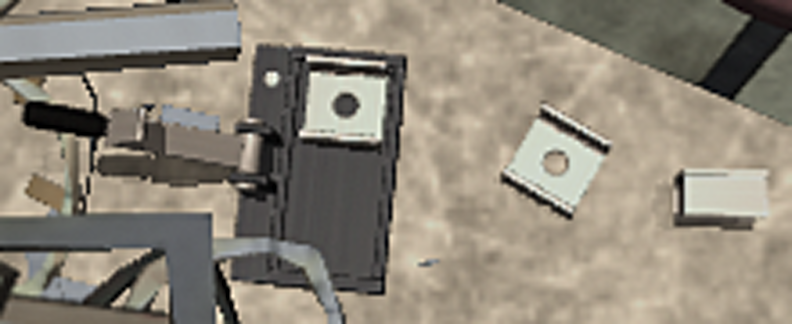

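View pics/zs.png

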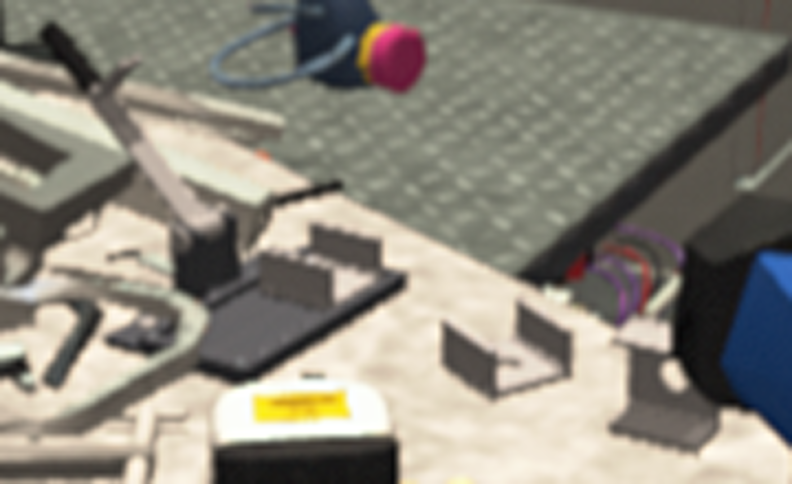

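The crops show:
- **C:** resting with its opening (legs) towards the robot, so its back faces +x.
- **B:** legs up, hole at (556,163) in the crop.
- **A:** hole at (345,105).
- **Bar:** leaning back, handle at (65,118).

Next I'll measure these.

```bash
cat > m.py <<'E'
from h import *
def blobs(im,box,f,amin=20,smax=45,vmin=185):
    u0,v0,u1,v1=box; s=8
    c=cv2.resize(im[v0:v1,u0:u1],None,fx=s,fy=s,interpolation=cv2.INTER_CUBIC)
    h=cv2.cvtColor(c,cv2.COLOR_RGB2HSV); m=f(h).astype('uint8')*255
    cs,hi=cv2.findContours(m,cv2.RETR_CCOMP,cv2.CHAIN_APPROX_NONE)
    out=[]
    for i,k in enumerate(cs):
        a=cv2.contourArea(k)/s/s
        if a<amin: continue
        M=cv2.moments(k); cu=(M['m10']/M['m00']+.5)/s-.5+u0; cv=(M['m01']/M['m00']+.5)/s-.5+v0
        b=(cv2.boxPoints(cv2.minAreaRect(k))+.5)/s-.5+[u0,v0]
        out.append((hi[0][i][3]>=0,a,np.array([cu,cv]),b))
    return out
E
python3 - <<'E'
from m import *
im=cv2.imread('pics/top0.png')[:,:,::-1].copy()
hs=cv2.cvtColor(im,cv2.COLOR_RGB2HSV)
for n,(u,v) in dict(Aweb=(219,170),Bweb=(279,185),Cl=(332,194),bench=(262,200),floor=(222,195)).items(): print(n,hs[v,u])
np.set_printoptions(precision=1,suppress=True)
for n,box,z in(('A',(206,148,242,184),.010),('B',(264,164,304,202),.004),('C',(312,180,348,206),.048)):
    for h,a,c,b in blobs(im,box,lambda h:(h[...,1]<45)&(h[...,2]>185),10):
        print(n,'hole' if h else 'blob',round(a),c,1e3*onz('top',*c,z)[:2],'box',[list((1e3*onz('top',*p,z)[:2]).round(1)) for p in b])
T=lambda x,y:(x/3.6+130-.36,y/3.6+140-.36)
S=lambda x,y:(x/4.4+160-.4,y/4.4+125-.4)
def tri(t,s):
    o1,d1=ray('top',*t);o2,d2=ray('scene',*s)
    A=np.c_[d1,-d2];k=np.linalg.lstsq(A,o2-o1,rcond=None)[0]
    p,q=o1+k[0]*d1,o2+k[1]*d2
    return 1e3*(p+q)/2,1e3*np.linalg.norm(p-q)
print('tray corners z=11.5',[1e3*onz('top',*T(*p),.0115)[:2] for p in((258,45),(405,55),(383,293),(232,278))])
print('handle tip',tri(T(27,112),S(45,32)),'handle inner',tri(T(104,124),S(95,85)))
print('hinge',tri(T(256,155),S(207,222)))
print('strip',tri((354*.64,375*.64),(324*.64,315*.64)))
print('tape',[1e3*onz('top',x*.64,y*.64,.037)[:2] for x,y in((392,390),(440,365),(465,405),(415,435))])
E
```

```text
Aweb [ 36  17 210]
Bweb [ 49  16 220]
Cl [ 28  22 205]
bench [ 18  48 158]
floor [10 10 77]
A blob 361 [225.4 169.4] [ 455.6 -180.3] box [[np.float64(439.2), np.float64(-153.3)], [np.float64(478.3), np.float64(-156.8)], [np.float64(473.1), np.float64(-205.1)], [np.float64(434.2), np.float64(-201.4)]]
A hole 50 [225.6 168.8] [ 457.  -180.7] box [[np.float64(457.1), np.float64(-169.0)], [np.float64(468.8), np.float64(-180.9)], [np.float64(456.8), np.float64(-192.5)], [np.float64(445.1), np.float64(-180.6)]]
A blob 20 [225.3 156.5] [ 483.4 -180.2] box [[np.float64(484.0), np.float64(-157.7)], [np.float64(487.1), np.float64(-158.0)], [np.float64(482.4), np.float64(-203.9)], [np.float64(479.4), np.float64(-203.6)]]
A blob 14 [215.9 150.9] [ 496.  -160.3] box [[np.float64(495.1), np.float64(-152.1)], [np.float64(502.0), np.float64(-155.2)], [np.float64(494.7), np.float64(-170.2)], [np.float64(487.9), np.float64(-167.1)]]
B blob 384 [283.7 185.4] [ 420. -303.] box [[np.float64(416.7), np.float64(-271.3)], [np.float64(450.1), np.float64(-291.5)], [np.float64(423.9), np.float64(-333.8)], [np.
[... 486 characters left out ...]
7 -397.6] box [[np.float64(381.3), np.float64(-369.8)], [np.float64(413.3), np.float64(-372.7)], [np.float64(409.0), np.float64(-428.9)], [np.float64(377.1), np.float64(-425.7)]]
tray corners z=11.5 [array([ 493.5, -129.3]), array([ 485.8, -216.2]), array([ 346.1, -202. ]), array([ 356.1, -114.4])]
handle tip (array([435.6, -29.6, 129.9]), np.float64(0.23137843128017732)) handle inner (array([432.2, -62.6, 106.7]), np.float64(1.1227320737064796))
hinge (array([ 423.1, -133.6,   46.3]), np.float64(0.0418875808755089))
strip (array([ 312.2, -193.1,   39.8]), np.float64(19.500541828357477))
tape [array([ 287.5, -233.1]), array([ 318.5, -295.2]), array([ 267.6, -325.8]), array([ 230.8, -261.6])]
```

```bash
python3 - <<'E'
from h import *
np.set_printoptions(precision=0,suppress=True)
T=lambda x,y:(x/3.6+130-.36,y/3.6+140-.36)
for p in((225,243),(290,240),(330,285),(345,324)):
    print(p,[(int(z*1e3),(1e3*onz('top',*T(*p),z)[:2]).round(),((proj('scene',onz('top',*T(*p),z))+.4-[160,125])*4.4).round()) for z in (.0,.02,.04,.06,.08,.1)])
a=cv2.imread('pics/top0.png')[190:290,180:260]; b=cv2.imread('pics/scene0.png')[160:240,110:230]
o=np.zeros((500,800,3),'uint8');o[:500,:400]=cv2.resize(a,(400,500),interpolation=2);o[:266,400:]=cv2.resize(b,(400,266),interpolation=2)
cv2.imwrite('pics/strip.png',o)
E
```

```text
(225, 243) [(0, array([ 377., -108.]), array([120., 328.])), (20, array([ 376., -112.]), array([122., 294.])), (40, array([ 374., -115.]), array([124., 260.])), (60, array([ 373., -119.]), array([126., 225.])), (80, array([ 371., -122.]), array([128., 190.])), (100, array([ 370., -126.]), array([130., 154.]))]
(290, 240) [(0, array([ 379., -147.]), array([185., 341.])), (20, array([ 377., -149.]), array([186., 307.])), (40, array([ 375., -152.]), array([187., 273.])), (60, array([ 374., -155.]), array([188., 237.])), (80, array([ 372., -157.]), array([190., 201.])), (100, array([ 371., -160.]), array([191., 164.]))]
(330, 285) [(0, array([ 352., -170.]), array([196., 372.])), (20, array([ 351., -172.]), array([197., 336.])), (40, array([ 350., -174.]), array([198., 300.])), (60, array([ 349., -176.]), array([199., 263.])), (80, array([ 348., -179.]), array([200., 226.])), (100, array([ 347., -181.]), array([201., 188.]))]
(345, 324) [(0, array([ 329., -179.]), array([186., 394.])), (20, array([ 328., -181.]), array([187., 358.])), (40, array([ 328., -183.]), array([188., 320.])), (60, array([ 327., -185.]), array([189., 283.])), (80, array([ 327., -186.]), array([190., 244.])), (100, array([ 326., -188.]), array([192., 205.]))]
```

View pics/strip.png

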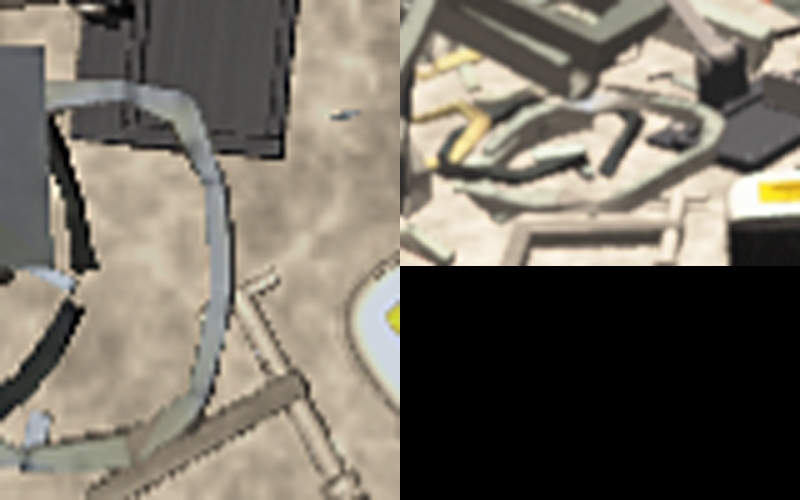

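The strip of scrap hangs about 35 mm above the tray's (+x,+y) corner, so I'll lower B nearer the middle and then slide it out under the strip.

In world mm:

| Item | Position |
|---|---|
| Tray centre | (419,-177), x axis at 84° |
| B | (421.5,-303.6), yaw 58.4° |
| C | about (397,-398) |
| Bar | about 2.40 rad |

I'll grip B by its far leg, at (440,-315).

arm_command(
  rows=[
    {"dr":[0,0,-1.66],"translation":[162,-875,-20],"jaw":0.65},
    {"dr":[0,0,-1.66],"translation":[162,-875,-20],"jaw":0.65},
    {"dr":[0,0,-1.66],"translation":[162,-875,-20],"jaw":0.65},
    {"dr":[0,0,-1.66],"translation":[162,-875,-20],"jaw":0.65},
    {"dr":[0,0,-1.66],"translation":[162,-875,-20],"jaw":0.65},
    {"dr":[0,0,-1.66],"translation":[162,-875,-20],"jaw":0.65},
    {"dr":[0,0,-1.66],"translation":[162,-875,-20],"jaw":0.65},
    {"dr":[0,0,-1.66],"translation":[162,-875,-20],"jaw":0.65},
    {"dr":[0,0,-1.66],"translation":[162,-875,-20],"jaw":0.65},
    {"dr":[0,0,-1.66],"translation":[162,-875,-20],"jaw":0.65},
    {"dr":[0,0,-1.66],"translation":[162,-875,-20],"jaw":0.65},
    {"dr":[0,0,-1.66],"translation":[162,-875,-20],"jaw":0.65},
    {"dr":[0,0,-1.66],"translation":[162,-875,-20],"jaw":0.65},
    {"dr":[0,0,-1.66],"translation":[162,-875,-20],"jaw":0.65},
    {"dr":[0,0,-1.66],"translation":[162,-875,-20],"jaw":0.65},
    {"dr":[0,0,-1.66],"translation":[162,-875,-20],"jaw":0.65},
    {"dr":[0,0,-1.66],"translation":[162,-875,-20],"jaw":0.65},
    {"dr":[0,0,-1.66],"translation":[162,-875,-20],"jaw":0.65},
    {"dr":[0,0,-1.66],"translation":[162,-875,-20],"jaw":0.65},
    {"dr":[0,0,-1.66],"translation":[162,-875,-20],"jaw":0.65},
  ],
)

```text
clock: 1.77
tcp_pos: [0.4297, -0.2618, 0.223]
tool_rot: [[0.524, 0.852, -0.0], [0.852, -0.524, 0.001], [0.0, -0.001, -1.0]]
contact_force: [0.6, 1.0, -0.2]
finger_gap: 0.0303
grip_force: 0.0
```

arm_command(
  rows=[
    {"dr":[0,0,0],"translation":[10,-53,-150],"jaw":0.65},
    {"dr":[0,0,0],"translation":[10,-53,-150],"jaw":0.65},
    {"dr":[0,0,0],"translation":[10,-53,-150],"jaw":0.65},
    {"dr":[0,0,0],"translation":[10,-53,-150],"jaw":0.65},
    {"dr":[0,0,0],"translation":[10,-53,-170],"jaw":0.65},
    {"dr":[0,0,0],"translation":[10,-53,-170],"jaw":0.65},
    {"dr":[0,0,0],"translation":[10,-53,-170],"jaw":0.65},
  ],
)

```text
clock: 2.35
tcp_pos: [0.4391, -0.3118, 0.0521]
tool_rot: [[0.524, 0.852, -0.003], [0.852, -0.524, 0.003], [0.001, -0.004, -1.0]]
contact_force: [1.0, 0.1, 0.0]
finger_gap: 0.0301
grip_force: 0.0
```

```bash
python3 - <<'E'
from m import *
im=snap('top','top1');im2=snap('scene','scene1')
a=cv2.resize(im[140:230,200:350],(750,450),interpolation=2)
b=cv2.resize(im2[160:240,220:340],(600,400),interpolation=2)
o=np.zeros((600,800,3),'uint8');o[:300,:500]=cv2.resize(a,(500,300));o[300:,:450]=cv2.resize(b,(450,300));cv2.imwrite('pics/v1.png',o[:,:,::-1])
o=manip.get_obs();print(o['tcp_pos'],o['finger_gap'],o['clock'])
E
```

```text
[ 0.44109464 -0.31326678  0.05541544] 0.02983574783629644 2.45
```

View pics/v1.png

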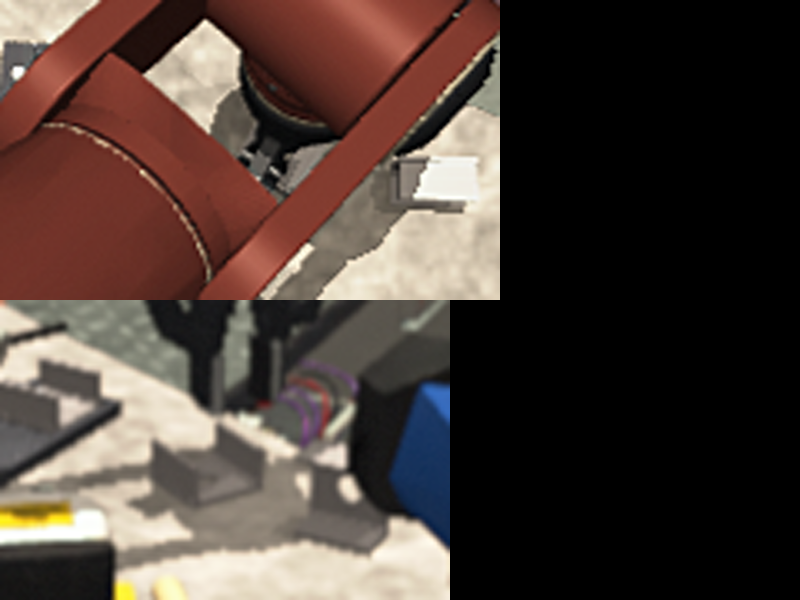

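The fingers straddle B's far leg (leg top around (240,440) in the scene crop, fingers at about x=210 and 275). I'll lower and grip.

arm_command(
  rows=[
    {"dr":[0,0,0],"translation":[0,-2,-18],"jaw":0.65},
    {"dr":[0,0,0],"translation":[0,-2,-36],"jaw":0.65},
    {"dr":[0,0,0],"translation":[0,-2,-36],"jaw":0.65},
    {"dr":[0,0,0],"translation":[0,-2,-36],"jaw":0.8},
    {"dr":[0,0,0],"translation":[0,-2,-36],"jaw":1.0},
    {"dr":[0,0,0],"translation":[0,-2,-36],"jaw":1.0},
    {"dr":[0,0,0],"translation":[0,-2,-36],"jaw":1.0},
    {"dr":[0,0,0],"translation":[0,-2,-36],"jaw":1.0},
    {"dr":[0,0,0],"translation":[0,-2,-36],"jaw":1.0},
  ],
  newtons=50,
)

```text
clock: 3.2
tcp_pos: [0.4415, -0.3157, 0.0199]
tool_rot: [[0.524, 0.852, 0.003], [0.852, -0.524, -0.002], [-0.0, 0.003, -1.0]]
contact_force: [0.2, 1.8, 7.0]
finger_gap: 0.0027
grip_force: 53.4
```

arm_command(
  rows=[
    {"dr":[0,0,0],"translation":[0,0,30],"jaw":1.0},
    {"dr":[0,0,0],"translation":[0,0,60],"jaw":1.0},
    {"dr":[0,0,0.12],"translation":[-5,30,70],"jaw":1.0},
    {"dr":[0,0,0.24],"translation":[-15,65,70],"jaw":1.0},
    {"dr":[0,0,0.36],"translation":[-23,100,70],"jaw":1.0},
    {"dr":[0,0,0.447],"translation":[-29,135,70],"jaw":1.0},
    {"dr":[0,0,0.447],"translation":[-29,135,60],"jaw":1.0},
    {"dr":[0,0,0.447],"translation":[-29,135,50],"jaw":1.0},
    {"dr":[0,0,0.447],"translation":[-29,135,50],"jaw":1.0},
  ],
)

```text
clock: 3.95
tcp_pos: [0.4099, -0.1789, 0.0656]
tool_rot: [[0.104, 0.995, -0.003], [0.995, -0.104, 0.001], [0.001, -0.003, -1.0]]
contact_force: [-1.0, 1.5, -2.4]
finger_gap: 0.0025
grip_force: 52.2
```

```bash
python3 - <<'E'
from m import *
im=snap('top','top2');im2=snap('scene','scene2')
o=np.zeros((600,800,3),'uint8');o[:300,:500]=cv2.resize(im[130:235,170:345],(500,300),interpolation=2);o[300:,:450]=cv2.resize(im2[140:230,190:325],(450,300),interpolation=2);cv2.imwrite('pics/v2.png',o[:,:,::-1])
o=manip.get_obs();print(o['tcp_pos'],o['finger_gap'],o['contact_force'],o['tool_rot'])
E
```

```text
[ 0.4109422  -0.18021548  0.06711555] 0.0024735508459385546 [ 0.91985181  0.44467263 -1.3641482 ] [[ 1.04935722e-01  9.94478395e-01 -1.10242310e-03]
 [ 9.94478957e-01 -1.04935302e-01  4.32975267e-04]
 [ 3.14901449e-04 -1.14177115e-03 -9.99999299e-01]]
```

View pics/v2.png

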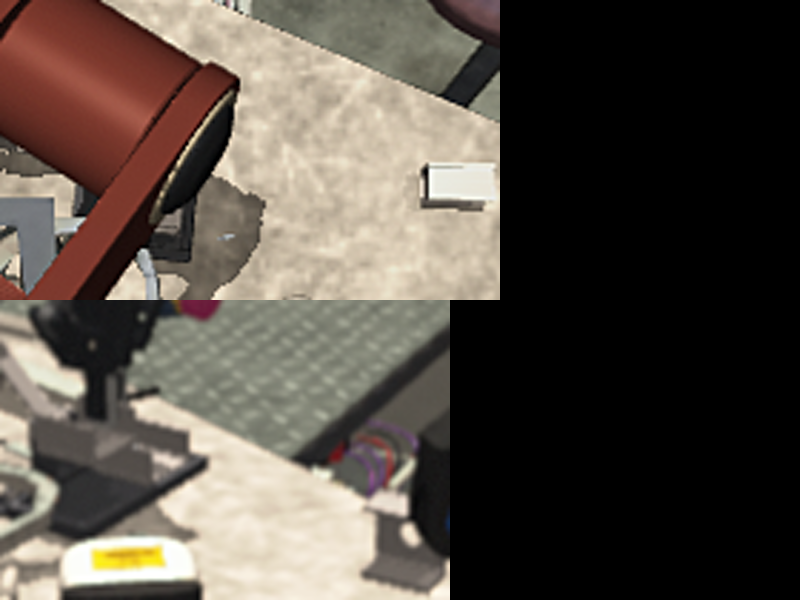

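B is held level over the tray. I'll lower it, then slide it outwards.

arm_command(
  rows=[
    {"dr":[0,0,0],"translation":[0,0,-15],"jaw":1.0},
    {"dr":[0,0,0],"translation":[0,0,-30],"jaw":1.0},
    {"dr":[0,0,0],"translation":[0,0,-39],"jaw":1.0},
    {"dr":[0,0,0],"translation":[0,0,-39],"jaw":1.0},
    {"dr":[0,0,0],"translation":[0,0,-39],"jaw":1.0},
  ],
)

```text
clock: 4.47
tcp_pos: [0.4118, -0.1807, 0.0291]
tool_rot: [[0.105, 0.994, 0.0], [0.994, -0.105, -0.0], [-0.0, 0.0, -1.0]]
contact_force: [0.6, 0.4, -0.3]
finger_gap: 0.0027
grip_force: 54.2
```

arm_command(
  rows=[
    {"dr":[0,0,0],"translation":[-2,2,-1],"jaw":1.0},
    {"dr":[0,0,0],"translation":[-4,3,-2],"jaw":1.0},
    {"dr":[0,0,0],"translation":[-6,4,-2],"jaw":1.0},
    {"dr":[0,0,0],"translation":[-7.5,4.5,-2],"jaw":1.0},
    {"dr":[0,0,0],"translation":[-8.5,5,-2],"jaw":1.0},
    {"dr":[0,0,0],"translation":[-8.5,5,-2],"jaw":1.0},
    {"dr":[0,0,0],"translation":[-8.5,5,-2],"jaw":1.0},
  ],
)

```text
clock: 5.05
tcp_pos: [0.4027, -0.1748, 0.0265]
tool_rot: [[0.104, 0.995, 0.001], [0.995, -0.104, -0.0], [-0.0, 0.001, -1.0]]
contact_force: [2.5, -0.9, -2.0]
finger_gap: 0.0024
grip_force: 54.1
```

arm_command(
  rows=[
    {"dr":[0,0,0],"translation":[0,0,-2],"jaw":1.0},
    {"dr":[0,0,0],"translation":[-1,0,-2],"jaw":1.0},
    {"dr":[0,0,0],"translation":[-1.5,0,-2],"jaw":1.0},
    {"dr":[0,0,0],"translation":[-1.5,0,-2],"jaw":1.0},
  ],
)

```text
clock: 5.38
tcp_pos: [0.4026, -0.1749, 0.0261]
tool_rot: [[0.105, 0.995, 0.003], [0.995, -0.105, 0.0], [0.0, 0.003, -1.0]]
contact_force: [3.1, 1.6, 5.8]
finger_gap: 0.0028
grip_force: 55.2
```

arm_command(
  rows=[
    {"dr":[0,0,0],"translation":[0,0,0],"jaw":0.85},
    {"dr":[0,0,0],"translation":[0,0,0],"jaw":0.82},
    {"dr":[0,0,0],"translation":[0,0,0],"jaw":0.82},
    {"dr":[0,0,0],"translation":[0,0,20],"jaw":0.82},
    {"dr":[0,0,0],"translation":[0,0,50],"jaw":0.82},
    {"dr":[0,0,0],"translation":[0,0,80],"jaw":0.9},
    {"dr":[0,0,0],"translation":[25,-40,95],"jaw":1.0},
    {"dr":[0,0,0],"translation":[45,-80,95],"jaw":1.0},
    {"dr":[0,0,0],"translation":[60,-120,95],"jaw":1.0},
    {"dr":[0,0,0],"translation":[60,-120,95],"jaw":1.0},
  ],
)

```text
clock: 6.22
tcp_pos: [0.4626, -0.2991, 0.1203]
tool_rot: [[0.106, 0.994, 0.001], [0.994, -0.106, -0.003], [-0.003, 0.002, -1.0]]
contact_force: [-0.3, -0.8, 0.3]
finger_gap: -0.0001
grip_force: 0.0
```

```bash
python3 - <<'E'
from m import *
im=snap('top','top3');im2=snap('scene','scene3')
o=np.zeros((600,800,3),'uint8');o[:300,:500]=cv2.resize(im[130:235,170:345],(500,300),interpolation=2);o[300:,:450]=cv2.resize(im2[140:230,190:325],(450,300),interpolation=2);cv2.imwrite('pics/v3.png',o[:,:,::-1])
o=manip.get_obs();print(o['tcp_pos'],o['finger_gap'],o['contact_force'])
np.set_printoptions(precision=1,suppress=True)
im0=cv2.imread('pics/top0.png')[:,:,::-1].copy()
for vm in(190,198,205):
  for h,a,c,b in blobs(im0,(312,180,348,206),lambda h:(h[...,1]<45)&(h[...,2]>vm),100):
    print(vm,a,1e3*onz('top',*c,.048)[:2],[list((1e3*onz('top',*p,.048)[:2]).round(1)) for p in b])
# row/col profile of value
v=cv2.cvtColor(im0,cv2.COLOR_RGB2HSV)
print(v[184:206,331,1:].T); print(v[193,312:348,1:].T)
print(v[184:206,325,2].T,v[184:206,339,2])
E
```

```text
[ 0.46105692 -0.29619033  0.11896167] -4.0382999291564136e-05 [-1.25143896 -0.5480741   0.97935813]
190 284.8359375 [ 396.6 -397.6] [[np.float64(381.0), np.float64(-370.0)], [np.float64(413.0), np.float64(-372.7)], [np.float64(409.0), np.float64(-428.7)], [np.float64(377.1), np.float64(-425.8)]]
198 266.6484375 [ 396.5 -397.4] [[np.float64(380.4), np.float64(-371.3)], [np.float64(412.2), np.float64(-373.7)], [np.float64(408.9), np.float64(-428.5)], [np.float64(377.2), np.float64(-425.9)]]
205 243.453125 [ 396.7 -396.5] [[np.float64(385.1), np.float64(-372.1)], [np.float64(411.5), np.float64(-373.8)], [np.float64(408.8), np.float64(-428.3)], [np.float64(382.4), np.float64(-426.4)]]
[[ 48  49  50  19  27  10  21  22  21  20  21  22  24  21  18  25  35  41
   53  57  51  49]
 [186 184 182 210 160 203 208 206 205 206 206 206 206 207 216 203  96  74
   72  76 166 172]]
[[ 48  51  50  50  53  36  41  71  11  16  21  18  18  18  18  17  19  20
   20  20  20  21  20  20  20  21  22  22  24  21  26  42  48  46  47  47]
 [169 161 157 152 145 203 119  25 202 218 211 209 207 207 207 205 206 207
  206 206 206 206 206 206 205 206 207 206 206 207 203 193 195 201 201 195]]
[178 173 176 214 147 206 209 205 207 207 207 206 206 211 223 162  85  59
  57 174 165 163] [167 162 153 207 208 208 205 205 205 206 205 205 205 205 208 215 143 128
 178 166 178 185]
```

View pics/v3.png

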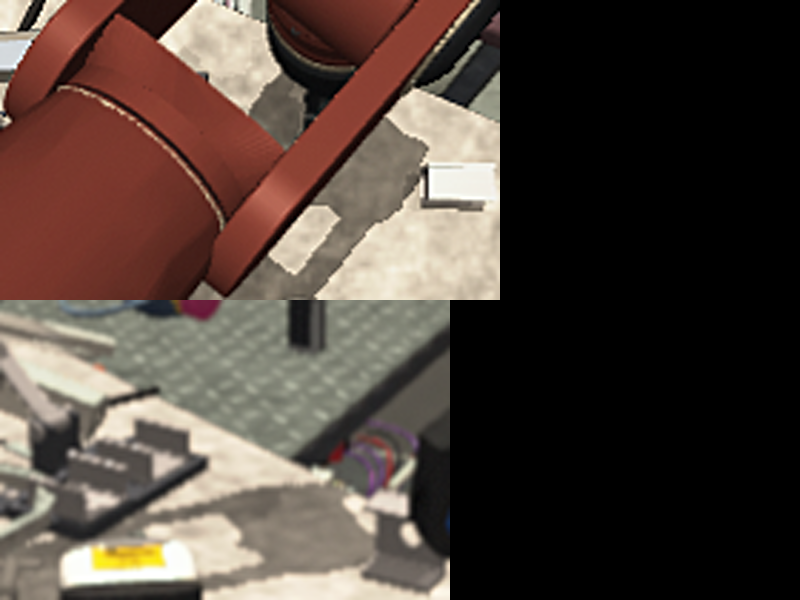

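B sits in the tray with its legs up. C's opening faces the robot, so I'll go behind its back and push its top towards the robot.

arm_command(
  rows=[
    {"dr":[0,0,0.035],"translation":[-5,-40,0],"jaw":1.0},
    {"dr":[0,0,0.035],"translation":[-10,-80,0],"jaw":1.0},
    {"dr":[0,0,0.035],"translation":[-15,-103,-20],"jaw":1.0},
    {"dr":[0,0,0.035],"translation":[-20,-103,-50],"jaw":1.0},
    {"dr":[0,0,0.035],"translation":[-24,-103,-65],"jaw":1.0},
    {"dr":[0,0,0.035],"translation":[-24,-103,-65],"jaw":1.0},
    {"dr":[0,0,0.035],"translation":[-24,-103,-65],"jaw":1.0},
  ],
)

```text
clock: 6.9
tcp_pos: [0.4359, -0.3953, 0.0528]
tool_rot: [[0.069, 0.998, -0.003], [0.998, -0.069, 0.004], [0.004, -0.003, -1.0]]
contact_force: [-0.2, 0.5, 0.3]
finger_gap: -0.0
grip_force: 0.0
```

```bash
python3 - <<'E'
from m import *
im=snap('top','top4');im2=snap('scene','scene4')
o=np.zeros((600,800,3),'uint8');o[:300,:500]=cv2.resize(im[150:225,255:380],(500,300),interpolation=2);o[300:,:450]=cv2.resize(im2[140:230,190:325],(450,300),interpolation=2);cv2.imwrite('pics/v4.png',o[:,:,::-1])
o=manip.get_obs();print(o['tcp_pos'],o['finger_gap'],o['contact_force'])
E
```

```text
[ 0.43778893 -0.3972533   0.05579812] -0.00018056535320216103 [ 0.78299544 -1.0113227  -0.1401155 ]
```

View pics/v4.png

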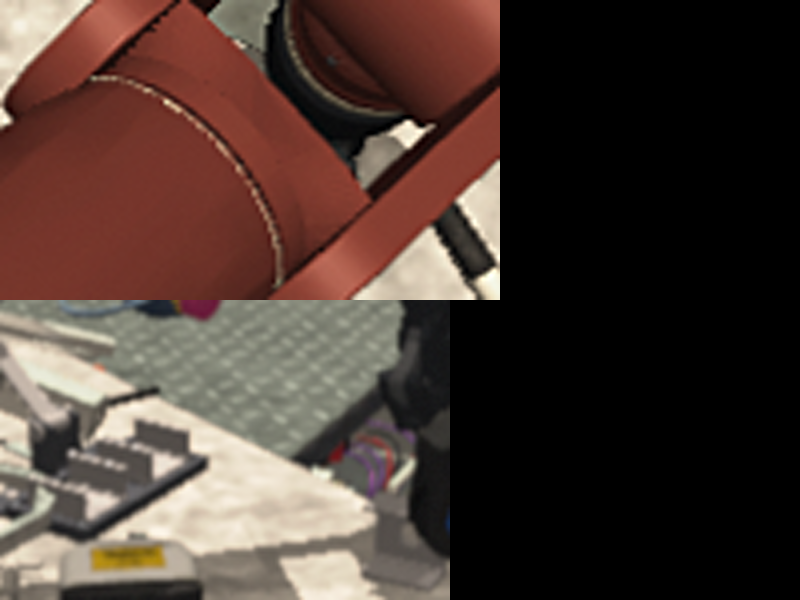

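The finger is behind C and clear of it. Now the push, rising slightly.

arm_command(
  rows=[
    {"dr":[0,0,0],"translation":[-6,0,-3],"jaw":1.0},
    {"dr":[0,0,0],"translation":[-12,0,-3],"jaw":1.0},
    {"dr":[0,0,0],"translation":[-16,0,-1],"jaw":1.0},
    {"dr":[0,0,0],"translation":[-20,0.5,1],"jaw":1.0},
    {"dr":[0,0,0],"translation":[-25,0.5,3],"jaw":1.0},
    {"dr":[0,0,0],"translation":[-30,1,4],"jaw":1.0},
    {"dr":[0,0,0],"translation":[-30,1,4],"jaw":1.0},
  ],
)

```text
clock: 7.58
tcp_pos: [0.4065, -0.397, 0.0592]
tool_rot: [[0.07, 0.998, 0.0], [0.998, -0.07, -0.001], [-0.001, 0.0, -1.0]]
contact_force: [0.5, -1.0, 0.3]
finger_gap: 0.0001
grip_force: 0.4
```

arm_command(
  rows=[
    {"dr":[0,0,0],"translation":[-5,0,1],"jaw":1.0},
    {"dr":[0,0,0],"translation":[-10,0.5,1],"jaw":1.0},
    {"dr":[0,0,0],"translation":[-16,0.5,1],"jaw":1.0},
    {"dr":[0,0,0],"translation":[-22,1,1],"jaw":1.0},
    {"dr":[0,0,0],"translation":[-26,1,1],"jaw":1.0},
    {"dr":[0,0,0],"translation":[-26,1,20],"jaw":1.0},
    {"dr":[0,0,0],"translation":[0,1,60],"jaw":1.0},
    {"dr":[0,0,0],"translation":[40,1,95],"jaw":1.0},
    {"dr":[0,0,0],"translation":[60,-70,110],"jaw":0.6},
    {"dr":[0,0,0],"translation":[60,-110,110],"jaw":0.3},
    {"dr":[0,0,0],"translation":[60,-110,110],"jaw":0.2},
  ],
)

```text
clock: 8.5
tcp_pos: [0.4684, -0.5084, 0.1704]
tool_rot: [[0.067, 0.998, 0.001], [0.998, -0.067, -0.002], [-0.002, 0.002, -1.0]]
contact_force: [0.3, -1.2, 0.8]
finger_gap: 0.0356
grip_force: 0.0
```

```bash
python3 - <<'E'
from m import *
im=snap('top','top5');im2=snap('scene','scene5')
o=manip.get_obs();print(o['tcp_pos'],o['finger_gap'],o['contact_force'])
np.set_printoptions(precision=1,suppress=True)
for h,a,c,b in blobs(im,(300,170,350,232),lambda h:(h[...,1]<45)&(h[...,2]>190),20):
    print(h,a,c,1e3*onz('top',*c,.026)[:2],[list((1e3*onz('top',*p,.026)[:2]).round(1)) for p in b])
print(proj('top',[.36,-.396,.026]),proj('top',[.397,-.398,.048]))
# scene diff at C old/new place
print(proj('scene',[.36,-.396,.026]),proj('scene',[.397,-.398,.048]))
E
```

```text
[ 0.46743207 -0.51152851  0.16959139] 0.050846246403522435 [-0.12805679 -0.12699769 -0.47690726]
[330.6 212.5] [332.6 193.2]
[304.1 218.7] [312.4 201.5]
```

arm_command(
  rows=[
    {"dr":[0,0,0],"translation":[-60,-20,0],"jaw":0.2},
    {"dr":[0,0,0],"translation":[-100,-30,0],"jaw":0.2},
    {"dr":[0,0,0],"translation":[-140,-30,0],"jaw":0.2},
    {"dr":[0,0,0],"translation":[-180,-30,0],"jaw":0.2},
    {"dr":[0,0,0],"translation":[-220,-30,0],"jaw":0.2},
    {"dr":[0,0,0],"translation":[-240,-30,0],"jaw":0.2},
  ],
)

```text
clock: 9.1
tcp_pos: [0.2244, -0.5356, 0.1678]
tool_rot: [[0.069, 0.998, -0.001], [0.998, -0.069, 0.001], [0.001, -0.001, -1.0]]
contact_force: [-0.6, 0.1, -0.4]
finger_gap: 0.0682
grip_force: 0.0
```

```bash
python3 - <<'E'
from m import *
im=snap('top','top6');im2=snap('scene','scene6')
o=manip.get_obs();print(o['tcp_pos'],o['finger_gap'],o['contact_force'])
np.set_printoptions(precision=1,suppress=True)
for nm,box,z in(('C',(300,170,350,232),.026),('tray',(200,145,246,225),.010)):
  for h,a,c,b in blobs(im,box,lambda h:(h[...,1]<45)&(h[...,2]>190),14):
    print(nm,h,round(a),c,1e3*onz('top',*c,z)[:2],[list((1e3*onz('top',*p,z)[:2]).round(1)) for p in b])
o=np.zeros((600,800,3),'uint8');o[:300,:800]=cv2.resize(im[140:230,130:370],(800,300),interpolation=2);o[300:,:450]=cv2.resize(im2[140:230,190:325],(450,300),interpolation=2);cv2.imwrite('pics/v6.png',o[:,:,::-1])
E
```

```text
[ 0.22253736 -0.53590335  0.16779238] 0.06829717633161209 [1.08679962 0.18867795 0.68107757]
C False 15 [307.2 225.3] [ 334.6 -347.8] [[np.float64(339.0), np.float64(-342.5)], [np.float64(341.5), np.float64(-351.0)], [np.float64(329.0), np.float64(-354.5)], [np.float64(326.5), np.float64(-346.0)]]
C False 569 [330.7 211.8] [ 361.4 -396.3] [[np.float64(336.2), np.float64(-369.6)], [np.float64(398.7), np.float64(-373.8)], [np.float64(395.6), np.float64(-435.4)], [np.float64(333.3), np.float64(-430.7)]]
C True 42 [329.7 212.8] [ 359.5 -394.1] [[np.float64(360.5), np.float64(-383.7)], [np.float64(370.1), np.float64(-393.8)], [np.float64(358.4), np.float64(-404.8)], [np.float64(348.8), np.float64(-394.7)]]
tray False 24 [219.7 214.2] [ 361.  -167.9] [[np.float64(361.0), np.float64(-146.8)], [np.float64(365.3), np.float64(-147.2)], [np.float64(360.3), np.float64(-192.3)], [np.float64(356.0), np.float64(-191.9)]]
tray False 21 [243.6 212.5] [ 363.8 -217.9] [[np.float64(371.0), np.float64(-211.6)], [np.float64(370.8), np.float64(-221.8)], [np.float64(354.4), np.float64(-221.7)], [np.float64(
[... 791 characters left out ...]
at64(473.5), np.float64(-205.1)], [np.float64(434.3), np.float64(-201.7)]]
tray True 49 [225.6 168.8] [ 457.  -180.7] [[np.float64(456.4), np.float64(-169.1)], [np.float64(468.7), np.float64(-180.3)], [np.float64(457.5), np.float64(-192.3)], [np.float64(445.2), np.float64(-181.1)]]
tray False 21 [225.3 156.5] [ 483.4 -180.3] [[np.float64(484.0), np.float64(-157.7)], [np.float64(487.3), np.float64(-158.0)], [np.float64(482.5), np.float64(-204.1)], [np.float64(479.3), np.float64(-203.8)]]
tray False 18 [215.9 150.6] [ 496.5 -160.2] [[np.float64(495.2), np.float64(-150.3)], [np.float64(503.3), np.float64(-153.2)], [np.float64(496.4), np.float64(-170.9)], [np.float64(488.4), np.float64(-168.0)]]
```

B is seated in the tray: hole at (381,-174), with A at (457,-181), so the spacing is 76.2 mm against the expected 76. C now lies on its legs with its hole at (359.5,-394.1). Next I'll pick up C across its legs.

arm_command(
  rows=[
    {"dr":[0,0,0],"translation":[30,28,-20],"jaw":0.2},
    {"dr":[0,0,0],"translation":[58,56,-40],"jaw":0.2},
    {"dr":[0,0,0],"translation":[86,84,-60],"jaw":0.2},
    {"dr":[0,0,0],"translation":[114,112,-80],"jaw":0.2},
    {"dr":[0,0,0],"translation":[137,141,-100],"jaw":0.2},
    {"dr":[0,0,0],"translation":[137,141,-110],"jaw":0.2},
    {"dr":[0,0,0],"translation":[137,141,-115],"jaw":0.2},
    {"dr":[0,0,0],"translation":[137,141,-115],"jaw":0.2},
  ],
)

```text
clock: 9.87
tcp_pos: [0.3637, -0.3936, 0.0515]
tool_rot: [[0.067, 0.998, -0.003], [0.998, -0.067, 0.003], [0.003, -0.003, -1.0]]
contact_force: [-0.2, 0.2, 0.1]
finger_gap: 0.0679
grip_force: 0.0
```

arm_command(
  rows=[
    {"dr":[0,0,0],"translation":[-2,0,-15],"jaw":0.2},
    {"dr":[0,0,0],"translation":[-2,0,-30],"jaw":0.2},
    {"dr":[0,0,0],"translation":[-2,0,-35],"jaw":0.2},
    {"dr":[0,0,0],"translation":[-2,0,-35],"jaw":0.2},
    {"dr":[0,0,0],"translation":[-2,0,-35],"jaw":0.35},
    {"dr":[0,0,0],"translation":[-2,0,-35],"jaw":0.45},
    {"dr":[0,0,0],"translation":[-2,0,-35],"jaw":0.55},
    {"dr":[0,0,0],"translation":[-2,0,-35],"jaw":0.55},
    {"dr":[0,0,0],"translation":[-2,0,-35],"jaw":0.55},
    {"dr":[0,0,0],"translation":[-2,0,-35],"jaw":0.55},
  ],
  newtons=40,
)

```text
clock: 10.7
tcp_pos: [0.3626, -0.397, 0.0202]
tool_rot: [[0.069, 0.998, 0.001], [0.998, -0.069, -0.003], [-0.003, 0.001, -1.0]]
contact_force: [-2.9, -0.2, 6.2]
finger_gap: 0.0471
grip_force: 42.2
```

arm_command(
  rows=[
    {"dr":[0,0,0],"translation":[0,0,30],"jaw":0.6},
    {"dr":[0,0,0],"translation":[0,0,60],"jaw":0.6},
    {"dr":[0,0,-0.031],"translation":[9,36,65],"jaw":0.6},
    {"dr":[0,0,-0.031],"translation":[19,72,65],"jaw":0.6},
    {"dr":[0,0,-0.031],"translation":[28,108,65],"jaw":0.6},
    {"dr":[0,0,-0.031],"translation":[38,145,65],"jaw":0.6},
    {"dr":[0,0,-0.031],"translation":[47,182,65],"jaw":0.6},
    {"dr":[0,0,-0.031],"translation":[56.5,217.5,65],"jaw":0.6},
    {"dr":[0,0,-0.031],"translation":[56.5,217.5,55],"jaw":0.6},
    {"dr":[0,0,-0.031],"translation":[56.5,217.5,50],"jaw":0.6},
    {"dr":[0,0,-0.031],"translation":[56.5,217.5,50],"jaw":0.6},
    {"dr":[0,0,-0.031],"translation":[56.5,217.5,50],"jaw":0.6},
  ],
)

```text
clock: 11.7
tcp_pos: [0.418, -0.1786, 0.068]
tool_rot: [[0.101, 0.995, -0.001], [0.995, -0.101, 0.001], [0.001, -0.001, -1.0]]
contact_force: [0.4, 0.3, -1.2]
finger_gap: 0.0471
grip_force: 42.4
```

```bash
python3 - <<'E'
from m import *
for i in range(4):
    im2=snap('scene',f'scene7{i}'); o=manip.get_obs();print(o['tcp_pos'].round(4) if hasattr(o['tcp_pos'],'round') else o['tcp_pos'],o['finger_gap'],o['contact_force'])
im=snap('top','top7')
o=np.zeros((600,800,3),'uint8');o[:,:]=cv2.resize(im2[145:220,180:280],(800,600),interpolation=2);cv2.imwrite('pics/v7.png',o[:,:,::-1])
E
```

```text
[ 0.4184 -0.179   0.0685] 0.04724156929264882 [-0.09284893 -0.45953149 -1.1883964 ]
[ 0.4186 -0.1793  0.0688] 0.04723609257226983 [ 0.1816979   0.37936966 -0.62512791]
[ 0.4187 -0.1793  0.0689] 0.04688648274846202 [ 0.68255767 -0.18920972 -2.58542408]
[ 0.4187 -0.1793  0.0689] 0.046943632363213667 [ 0.13027388  0.68761435 -1.45095025]
```

C is centred over the facing legs: TCP at (418.7,-179.3), within 0.5 mm across. I'll lower it and watch the force.

arm_command(
  rows=[
    {"dr":[0,0,0],"translation":[0,0,-8],"jaw":0.6},
    {"dr":[0,0,0],"translation":[0,0,-14],"jaw":0.6},
    {"dr":[0,0,0],"translation":[0,0,-18],"jaw":0.6},
    {"dr":[0,0,0],"translation":[0,0,-22],"jaw":0.6},
    {"dr":[0,0,0],"translation":[0,0,-25],"jaw":0.6},
    {"dr":[0,0,0],"translation":[0,0,-25],"jaw":0.6},
  ],
)

```text
clock: 12.45
tcp_pos: [0.418, -0.1778, 0.0425]
tool_rot: [[0.1, 0.995, -0.002], [0.995, -0.1, 0.001], [0.001, -0.002, -1.0]]
contact_force: [-0.3, -0.5, -1.4]
finger_gap: 0.0471
grip_force: 42.4
```

arm_command(
  rows=[
    {"dr":[0,0,0],"translation":[0,0,-4],"jaw":0.6},
    {"dr":[0,0,0],"translation":[0,0,-8],"jaw":0.6},
    {"dr":[0,0,0],"translation":[0,0,-11],"jaw":0.6},
    {"dr":[0,0,0],"translation":[0,0,-13],"jaw":0.6},
    {"dr":[0,0,0],"translation":[0,0,-14],"jaw":0.6},
    {"dr":[0,0,0],"translation":[0,0,-14],"jaw":0.6},
  ],
)

```text
clock: 12.95
tcp_pos: [0.419, -0.1784, 0.0302]
tool_rot: [[0.1, 0.995, 0.0], [0.995, -0.1, -0.0], [-0.0, 0.0, -1.0]]
contact_force: [-2.6, 1.6, 3.7]
finger_gap: 0.047
grip_force: 43.0
```

arm_command(
  rows=[
    {"dr":[0,0,0],"translation":[0,0,0],"jaw":0.45},
    {"dr":[0,0,0],"translation":[0,0,0],"jaw":0.35},
    {"dr":[0,0,0],"translation":[0,0,0],"jaw":0.3},
    {"dr":[0,0,0],"translation":[0,0,0],"jaw":0.3},
    {"dr":[0,0,0],"translation":[0,0,15],"jaw":0.3},
    {"dr":[0,0,0],"translation":[0,0,40],"jaw":0.3},
    {"dr":[0,0,0],"translation":[0,0,80],"jaw":0.3},
    {"dr":[0,0,0],"translation":[0,0,120],"jaw":0.5},
    {"dr":[0,0,0],"translation":[0,0,160],"jaw":0.6},
    {"dr":[0,0,0],"translation":[3,35,175],"jaw":0.6},
    {"dr":[0,0,0],"translation":[7,75,175],"jaw":0.6},
    {"dr":[0,0,0],"translation":[11,110,175],"jaw":0.6},
    {"dr":[0,0,0],"translation":[14,131,175],"jaw":0.6},
    {"dr":[0,0,0],"translation":[14,131,175],"jaw":0.6},
  ],
)

```text
clock: 14.12
tcp_pos: [0.4328, -0.0441, 0.2047]
tool_rot: [[0.095, 0.995, 0.001], [0.995, -0.095, 0.001], [0.001, 0.001, -1.0]]
contact_force: [0.3, -1.1, -0.8]
finger_gap: 0.034
grip_force: 0.0
```

```bash
python3 - <<'E'
from m import *
im=snap('top','top8');im2=snap('scene','scene8')
o=manip.get_obs();print(o['tcp_pos'],o['finger_gap'],o['contact_force'],o['clock'])
np.set_printoptions(precision=1,suppress=True)
for h,a,c,b in blobs(im,(205,148,246,222),lambda h:(h[...,1]<45)&(h[...,2]>190),12):
    print(h,round(a),c,1e3*onz('top',*c,.036)[:2],[list((1e3*onz('top',*p,.036)[:2]).round(1)) for p in b])
T=lambda x,y:(x/3.6+130-.36,y/3.6+140-.36)
for p in((65,70),(65,118),(100,215),(0,215)): print(p,[(int(1e3*z),1e3*onz('top',*T(*p),z)[:2]) for z in(.03,.1,.15)])
o=np.zeros((600,800,3),'uint8');o[:300,:800]=cv2.resize(im[140:230,110:350],(800,300),interpolation=2);o[300:,:800]=cv2.resize(im2[130:217,130:362],(800,300),interpolation=2);cv2.imwrite('pics/v8.png',o[:,:,::-1])
E
```

```text
[ 0.43262559 -0.04677328  0.20446863] 0.034363273042063075 [ 0.20506234 -0.28564848  0.18710561] 14.2167
False 32 [243.7 211.6] [ 363.8 -219.5] [[np.float64(377.5), np.float64(-212.2)], [np.float64(377.3), np.float64(-223.2)], [np.float64(353.0), np.float64(-222.9)], [np.float64(353.1), np.float64(-212.0)]]
False 296 [223.1 205.9] [ 376.  -177.7] [[np.float64(359.4), np.float64(-150.1)], [np.float64(395.0), np.float64(-153.6)], [np.float64(389.7), np.float64(-199.8)], [np.float64(354.2), np.float64(-196.0)]]
True 48 [222.5 204.5] [ 379.  -176.4] [[np.float64(375.8), np.float64(-165.4)], [np.float64(389.9), np.float64(-172.6)], [np.float64(382.4), np.float64(-187.0)], [np.float64(368.3), np.float64(-179.9)]]
False 13 [243.7 173.4] [ 442.2 -220.3] [[np.float64(451.0), np.float64(-216.5)], [np.float64(450.9), np.float64(-224.0)], [np.float64(435.3), np.float64(-223.8)], [np.float64(435.5), np.float64(-216.4)]]
False 770 [223.3 178.5] [ 432.4 -178.3] [[np.float64(398.2), np.float64(-150.4)], [np.float64(474.0), np.float64(-157.6)], [np.float64(468.3), np.float64(-207.1)], [np.float64(392
[... 538 characters left out ...]
oat64(-161.1)], [np.float64(477.3), np.float64(-205.9)], [np.float64(474.0), np.float64(-205.6)]]
False 29 [217.4 150.7] [ 490.6 -166.4] [[np.float64(487.8), np.float64(-154.9)], [np.float64(497.9), np.float64(-155.6)], [np.float64(495.6), np.float64(-184.1)], [np.float64(485.5), np.float64(-183.4)]]
(65, 70) [(30, array([476.9, -20.4])), (100, array([463. , -40.2])), (150, array([453.1, -54.4]))]
(65, 118) [(30, array([448.8, -20.8])), (100, array([437.2, -40.6])), (150, array([428.9, -54.8]))]
(100, 215) [(30, array([392.3, -41.8])), (100, array([385.3, -59.9])), (150, array([380.3, -72.8]))]
(0, 215) [(30, array([393.3,  15.5])), (100, array([386.2,  -7.3])), (150, array([381.2, -23.6]))]
```

View pics/v8.png

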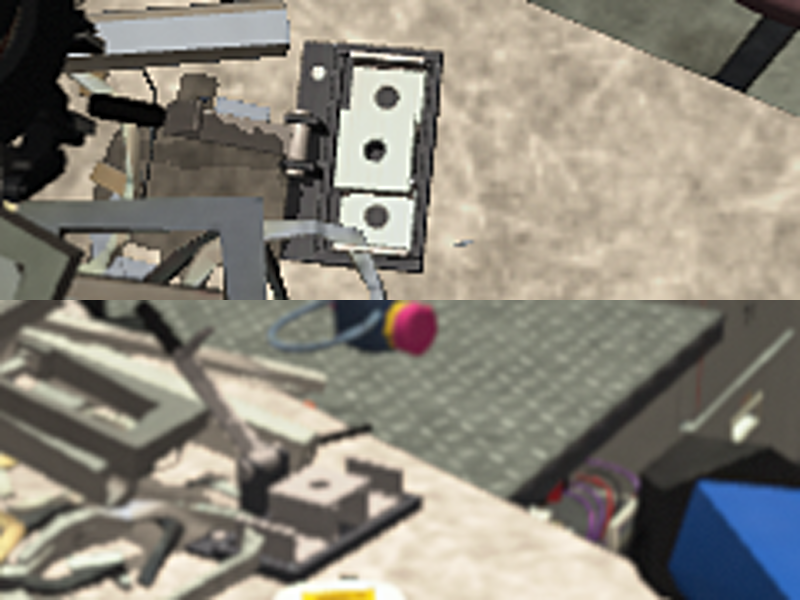

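The last picture shows all three channels interlocked. C's hole is at (375,150) in the top crop, between A's and B's holes, and it sits level in the scene view. Now I'll lower onto the bar's handle and grip it lightly.

arm_command(
  rows=[
    {"dr":[0,0,0],"translation":[1,0,-30],"jaw":0.68},
    {"dr":[0,0,0],"translation":[1,0,-55],"jaw":0.68},
    {"dr":[0,0,0],"translation":[1,0,-75],"jaw":0.68},
    {"dr":[0,0,0],"translation":[1,0,-88],"jaw":0.68},
    {"dr":[0,0,0],"translation":[1,0,-94],"jaw":0.68},
    {"dr":[0,0,0],"translation":[1,0,-94],"jaw":0.68},
    {"dr":[0,0,0],"translation":[1,0,-94],"jaw":0.68},
    {"dr":[0,0,0],"translation":[1,0,-94],"jaw":0.8},
    {"dr":[0,0,0],"translation":[1,0,-94],"jaw":0.95},
    {"dr":[0,0,0],"translation":[1,0,-94],"jaw":0.95},
    {"dr":[0,0,0],"translation":[1,0,-94],"jaw":0.95},
  ],
  newtons=20,
)

```text
clock: 15.13
tcp_pos: [0.4331, -0.0472, 0.1114]
tool_rot: [[0.1, 0.995, -0.002], [0.995, -0.1, 0.0], [-0.0, -0.002, -1.0]]
contact_force: [-5.8, 1.2, 2.4]
finger_gap: 0.0132
grip_force: 22.3
```

arm_command(
  rows=[
    {"dr":[0,0,0],"translation":[-2,-6,6],"jaw":0.95},
    {"dr":[0,0,0],"translation":[-2.3,-13,12],"jaw":0.95},
    {"dr":[0,0,0],"translation":[-3.6,-26,21],"jaw":0.95},
    {"dr":[0,0,0],"translation":[-4.5,-35,25.5],"jaw":0.95},
    {"dr":[0,0,0],"translation":[-5.4,-44,29],"jaw":0.95},
    {"dr":[0,0,0],"translation":[-6.4,-53.5,32.5],"jaw":0.95},
    {"dr":[0,0,0],"translation":[-7.4,-63,34.5],"jaw":0.95},
    {"dr":[0,0,0],"translation":[-8.4,-73,36],"jaw":0.95},
    {"dr":[0,0,0],"translation":[-9.4,-83,36],"jaw":0.95},
    {"dr":[0,0,0],"translation":[-9.4,-83,36],"jaw":0.95},
  ],
)

```text
clock: 15.97
tcp_pos: [0.4238, -0.1322, 0.1469]
tool_rot: [[0.101, 0.995, -0.001], [0.995, -0.101, -0.002], [-0.002, -0.001, -1.0]]
contact_force: [-1.9, 0.5, 1.5]
finger_gap: 0.0134
grip_force: 26.9
```

arm_command(
  rows=[
    {"dr":[0,0,0],"translation":[-1,-10,-0.5],"jaw":0.95},
    {"dr":[0,0,0],"translation":[-2,-20,-1.7],"jaw":0.95},
    {"dr":[0,0,0],"translation":[-3,-29.5,-4],"jaw":0.95},
    {"dr":[0,0,0],"translation":[-4,-39,-7],"jaw":0.95},
    {"dr":[0,0,0],"translation":[-5,-48,-11],"jaw":0.95},
    {"dr":[0,0,0],"translation":[-5.7,-57,-15.4],"jaw":0.95},
    {"dr":[0,0,0],"translation":[-6.5,-65.5,-21],"jaw":0.95},
    {"dr":[0,0,0],"translation":[-7.4,-73.5,-27],"jaw":0.95},
    {"dr":[0,0,0],"translation":[-8,-80.5,-33.5],"jaw":0.95},
    {"dr":[0,0,0],"translation":[-8.8,-87.5,-41],"jaw":0.95},
    {"dr":[0,0,0],"translation":[-9.4,-93.5,-49],"jaw":0.95},
    {"dr":[0,0,0],"translation":[-9.9,-99,-57.3],"jaw":0.95},
    {"dr":[0,0,0],"translation":[-10.4,-103,-66],"jaw":0.95},
    {"dr":[0,0,0],"translation":[-10.8,-107.5,-75.5],"jaw":0.95},
    {"dr":[0,0,0],"translation":[-11,-110,-85],"jaw":0.95},
    {"dr":[0,0,0],"translation":[-11.3,-112.5,-95],"jaw":0.95},
    {"dr":[0,0,0],"translation":[-11.3,-112.5,-95],"jaw":0.95},
  ],
)

```text
clock: 17.38
tcp_pos: [0.4116, -0.2452, 0.0503]
tool_rot: [[0.1, 0.995, -0.003], [0.995, -0.1, -0.004], [-0.005, -0.003, -1.0]]
contact_force: [-6.4, -4.9, 0.4]
finger_gap: 0.0129
grip_force: 25.2
```

arm_command(
  rows=[
    {"dr":[0,0,0],"translation":[0.5,-1,-6],"jaw":0.95},
    {"dr":[0,0,0],"translation":[0.7,-1.5,-12],"jaw":0.95},
    {"dr":[0,0,0],"translation":[1,-2,-16],"jaw":0.95},
    {"dr":[0,0,0],"translation":[1,-2,-19],"jaw":0.95},
    {"dr":[0,0,0],"translation":[1,-2,-21],"jaw":0.95},
    {"dr":[0,0,0],"translation":[1,-2,-21],"jaw":0.95},
    {"dr":[0,0,0],"translation":[1,-2,-21],"jaw":0.95},
  ],
)

```text
clock: 17.97
tcp_pos: [0.4115, -0.2462, 0.0296]
tool_rot: [[0.099, 0.995, -0.006], [0.995, -0.099, -0.002], [-0.003, -0.006, -1.0]]
contact_force: [-9.4, -3.6, -0.4]
finger_gap: 0.0132
grip_force: 28.5
```

arm_command(
  rows=[
    {"dr":[0,0,0],"translation":[0,0,0],"jaw":0.75},
    {"dr":[0,0,0],"translation":[0,0,0],"jaw":0.65},
    {"dr":[0,0,0],"translation":[0,0,0],"jaw":0.65},
    {"dr":[0,0,0],"translation":[0,0,25],"jaw":0.65},
    {"dr":[0,0,0],"translation":[0,0,55],"jaw":0.65},
    {"dr":[0,0,0],"translation":[0,0,60],"jaw":1.0},
    {"dr":[0,0,0],"translation":[0,0,60],"jaw":1.0},
    {"dr":[0,0,0],"translation":[0,0,60],"jaw":1.0},
    {"dr":[0,0,0],"translation":[0,0,50],"jaw":1.0},
    {"dr":[0,0,0],"translation":[0,0,40],"jaw":1.0},
    {"dr":[0,0,0],"translation":[0,0,34],"jaw":1.0},
    {"dr":[0,0,0],"translation":[0,0,31],"jaw":1.0},
    {"dr":[0,0,0],"translation":[0,0,31],"jaw":1.0},
  ],
)

```text
clock: 19.05
tcp_pos: [0.4129, -0.2438, 0.0596]
tool_rot: [[0.1, 0.995, -0.003], [0.995, -0.1, 0.003], [0.002, -0.003, -1.0]]
contact_force: [0.6, 0.5, -1.5]
finger_gap: 0.0
grip_force: 0.0
```

arm_command(
  rows=[
    {"dr":[0,0,0],"translation":[0,0,-2],"jaw":1.0},
    {"dr":[0,0,0],"translation":[0,0,-4],"jaw":1.0},
    {"dr":[0,0,0],"translation":[0,0,-5],"jaw":1.0},
    {"dr":[0,0,0],"translation":[0,0,-5],"jaw":1.0},
  ],
)

```text
clock: 19.38
tcp_pos: [0.414, -0.2447, 0.0585]
tool_rot: [[0.1, 0.995, -0.002], [0.995, -0.1, 0.001], [0.001, -0.002, -1.0]]
contact_force: [-6.9, 4.4, 14.8]
finger_gap: -0.0001
grip_force: 7.5
```

Pressing meets a hard stop of 15 N with the tips at 47.5 mm, and the shut handle's top is at 48 mm, so the bar is shut. I'll retreat and check.

arm_command(
  rows=[
    {"dr":[0,0,0],"translation":[0,0,30],"jaw":1.0},
    {"dr":[0,0,0],"translation":[0,0,65],"jaw":1.0},
    {"dr":[0,0,0],"translation":[0,0,105],"jaw":1.0},
    {"dr":[0,0,0],"translation":[-10,-40,120],"jaw":1.0},
    {"dr":[0,0,0],"translation":[-30,-75,120],"jaw":1.0},
    {"dr":[0,0,0],"translation":[-50,-110,120],"jaw":1.0},
    {"dr":[0,0,0],"translation":[-75,-140,120],"jaw":1.0},
    {"dr":[0,0,0],"translation":[-100,-170,120],"jaw":1.0},
    {"dr":[0,0,0],"translation":[-120,-200,120],"jaw":1.0},
    {"dr":[0,0,0],"translation":[-140,-230,120],"jaw":1.0},
    {"dr":[0,0,0],"translation":[-160,-255,120],"jaw":1.0},
    {"dr":[0,0,0],"translation":[-160,-255,120],"jaw":1.0},
  ],
)

```text
clock: 20.38
tcp_pos: [0.2506, -0.5035, 0.1765]
tool_rot: [[0.105, 0.994, -0.001], [0.994, -0.105, -0.002], [-0.002, -0.001, -1.0]]
contact_force: [0.7, 0.7, 0.5]
finger_gap: 0.0002
grip_force: 0.0
```

```bash
python3 - <<'E'
from m import *
im=snap('top','top9');im2=snap('scene','scene9')
np.set_printoptions(precision=1,suppress=True)
o=manip.get_obs();print(o['tcp_pos'],o['clock'])
for h,a,c,b in blobs(im,(200,148,262,222),lambda h:(h[...,1]<45)&(h[...,2]>190),12):
    if h or a>40: print('hole' if h else 'blob',round(a),c,1e3*onz('top',*c,.010)[:2])
# black handle, expected shut at tray x=-67
e=[.419-.067*.1,-.177-.067*.995,.041]
for n,i in(('top',im),('scene',im2)):
    p=proj(n,e); u,v=p.astype(int)
    for h,a,c,b in blobs(i,(u-20,v-16,u+20,v+16),lambda h:h[...,2]<38,8): print(n,'dark',round(a),c,'expected',p,np.linalg.norm(b[0]-b[1]),np.linalg.norm(b[1]-b[2]))
    d=cv2.absdiff(i,cv2.imread(f'pics/{n}0.png')[:,:,::-1]).max(2)
    for nm,q in(('tape',[.275,-.28,.037]),):
        u,v=proj(n,q).astype(int); print(n,nm,(d[v-22:v+22,u-22:u+22]>40).mean())
E
```

```text
[ 0.3 -0.5  0.2] 20.4833
blob 103 [247.1 207.4] [ 374.2 -225.3]
blob 295 [223.1 205.9] [ 378.2 -175. ]
hole 48 [222.5 204.5] [ 381.2 -173.7]
blob 881 [223.2 179.1] [ 435.  -175.6]
hole 47 [225.6 168.8] [ 457.  -180.7]
top dark 121 [254.4 187.7] expected [255.2 187.4] 6.6114725613153675 21.332494599538318
top tape 0.0
scene dark 60 [246.6 188.7] expected [247.5 187.8] 15.761337803651069 10.316760624203585
scene tape 0.06766528925619834
```

```bash
python3 -c "
from rig import manip; print(manip.job_done())"
```

```text
the job is handed in; nothing more can be done
None
```

I handed the job in at about 20.5 s: B is in the tray legs up, C is hooked over A and B and seated, and the hold-down bar is fully shut; the tape measure's image was unchanged from the top camera, and I did not check the hex key separately.

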